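Latch a clip-on microscope holder onto its ball stand

TASK

Pick up the clip-on microscope holder by its ribbed grip, lower its socket onto the ball of the bench stand and, press it gently straight down until it snaps home and sits flat on the round platform. Then let go and press its latch lever fully down so that the jaw closes under the ball. The stand is delicate: feel for the contact and never push on it with more than about 30 N, and leave the film roll, the jar and the dish where they are.

Things in the scene. Friction and masses are not known exactly. Their poses are not given: they have to be found in the camera images.
- stand: Bench stand, fixed to the table: grey base plate 130 x 110 x 10 mm with an upright sleeve (diameter 40 mm, to 52 mm high). Origin: centre of the plate's underside, on the column's vertical axis. From the sleeve rises a column with a round platform (diameter 112 mm, 6 mm thick) and above it, on a 16 mm neck, a steel ball of diameter 32 mm, all on this axis.
- sleeve_top (a point): Middle of the top of the stand's sleeve, 52 mm above the table. The column's height above it differs each time and is not reported: the platform's top face is anywhere from 60 to 110 mm above the table, the ball's centre always 34 mm and its top 50 mm above that face. So contact must be felt or seen. The column is clamped and does not give.
- coupler_grip (a point): Centre of the black ribbed grip on top of the loose microscope holder (coupler), which stands upright on the table. Grip: 44 mm along x, 22 mm along y (take it across y from above), 40 mm high, from 20 mm below to 20 mm above this point, which is on the coupler's middle axis, 78 mm above its flat underside. z up, -x towards the lever. It may go on the ball at any yaw.
- coupler: The same holder; origin at the centre of its flat underside, axes as coupler_grip. About 0.3 kg. Aluminium housing 60 x 60 x 58 mm, flat feet round its bottom (x from -58 to +49 mm, y 39 mm either way), open ring clip out to 80 mm on the +x side, latch lever on the -x side.
- coupler_socket (a point): Centre of the coupler's ball socket, 34 mm above its underside: a 35 mm wide square well open downwards, mouth flared to 44 mm. Home: underside flat on the platform, this point at the ball's centre. Two sprung plungers stop it 15 to 21 mm above home if merely set down on the ball (let go there, it tips); a push of 3 to 8 N snaps it past them, then it stays down.
- latch (a joint): Latch lever of the coupler, rad: 0 = raised 43 degrees (open; starts at 0 to 0.1), 0.75 = fully down (level, closed). Pivot 30 mm to -x of the middle axis, 46 mm above the underside. It stays where it is left (friction, 4 to 5 N at the pad). Its jaw reaches under the ball, so on the stand it goes fully down only when the coupler is home.
- latch_pad (a point): Middle of the top face of the lever's pad (20 x 26 mm). Raised, it is about 54 mm to -x of the coupler's middle axis and 76 mm above its underside; fully down, 68 mm and 52 mm. Press it down from above; it swings down and outwards.
- film_roll: Bystander: upright roll of sealing film, diameter 58 mm, 52 mm high; origin at the centre of its underside.
- red_jar: Bystander: screw jar, diameter 73 mm, 102 mm high; origin at the centre of its underside.
- petri_dish: Bystander: flat petri dish, diameter 93 mm, 14 mm high; origin at the centre of its underside.

How it is judged:
By the outcome, as a careful person would: the job done as asked, in the order asked, and still so for the second after the job is handed in, with the robot touching nothing.
It also fails if it takes over 58 s, if anything falls off the work surface, if the arm or the gripper's body presses on something with over 40 N, if the wrist force passes 120 N, or if a joint passes its speed limit or range.

ROBOT

A 6-joint arm with a two-finger parallel gripper is mounted at the origin on the work surface; the furniture and walls round the work are solid. World frame = base frame: x ahead of the robot, y to its left, z up, the work surface at z = 0. Lengths are in m, angles in rad, forces in N, time in s.
With the tool pointing down it reaches from about 0.25 to 0.725 m from the base axis. Payload 4 kg.
Tool frame: the origin (TCP) lies on the centre line of the jaws, within the pads' length; the fingertips stand 14 mm ahead of it and the grasp point (between the pads) lies 5 mm behind it; z points along the fingers, x is the direction in which the jaws open and shut, and the axes are right-handed (so a half turn about z gives the same grasp; the last joint's range is limited). The gripper opens to 85 mm and grips with 20 to 120 N. Pads are 22 mm wide; open, the fingers measure 114 mm over their backs; the gripper's body (76 mm by 85 mm) begins 54 mm behind the grasp point. The pads swing forward as they close: fully open they stand 13 mm farther back than shut.
Start: joints at [1.117, 0.241, 0.005, 1.335, 0, 1.571], TCP at [0.219, 0.449, 0.245] pointing down, gripper open.
Joint ranges: [-2.72, 2.72], [-1.05, 1.87], [-1.09, 1.28], [-1.99, 2.15], [-1.42, 1.44], [-3.14, 3.14]. Speed limits (rad/s): [2.79, 2.79, 3.14, 3.14, 3.14, 3.14].

INTERFACE

Orientations are given as a unit quaternion [x, y, z, w].
In Python, from workcell import bot gives the robot as it stands.
- The arm moves only by the tool play_rows, never from a script. Its argument "motion" is a list of rows, each an object with "fingers": the closure, from -1 (fully open) to 1 (shut), so that 0 is half open; "translation": the shift along the tool's x, y, z in cm, a list of three; "roll": the turn about the tool's z in degrees. A call has 1 to 20 rows; each row is the pose to reach, as a shift and turn from the pose commanded when the call began, along the tool's axes at that moment; what a row does not reach only later rows make up. A row lasts 1/12 s, in which the tool goes at most 41.7 mm and 7.16 degrees, less where a joint would pass 70% of its speed; a pose out of reach is approached as far as the arm can. A call with a gripper value outside its range is refused whole. The fingers move at their own pace and stop on an object; the grip force is fixed at half the most. Time passes only in rows, so rows that repeat a pose let the fingers close. It gives the time, the measured TCP pose, the force and the opening at its end, in the units of the state.
- bot.get_obs(): the state, without advancing time (a new reading comes with each control period).
- bot.camera(name): name is "side" or "top"; returns a dict with "pixels" (400x640x3 uint8, red, green, blue), "intrinsics" (3x3 intrinsics, pixels), "k1" (the pictures are not rectified: a ray, as slopes to the right and down, at radius r is drawn at 1 + k1 r^2 times it, then the intrinsics apply), "world_to_cam" (4x4, takes a point from world to camera coordinates). Camera axes: x right, y down, z forward; pixel columns grow to the right and rows downward; lengths in m; the calibration is good to about 2 mm. A picture is of the moment at which its call begins. There is no depth.
- bot.job_done(): hands the job in, once; it reports no verdict.
The state is a dict: "clock": time; "joint_pos": joint angles; "joint_vel": joint speeds; "tau": joint torques, N m; "eef_pos": TCP position; "tool_rot": TCP orientation; "ft_force": force on the tool from outside, world axes, zero at the start; "ft_torque": the same for the moment, N m; "grip_width": finger opening in m.
Only numpy, scipy, OpenCV 4.12 (cv2) and the standard library are available. Lean on these libraries where they do the work, as an engineer would, in place of code of your own. Each camera call takes 0.05 s, during which the arm holds its last target. There are 200 camera calls.

## Working session

There is one attempt and no reset: what is moved stays moved. The work goes in short steps, Python scripts to look and compute and a tool call to move; the robot and the scene stay as the last step left them, time stands still between calls to the robot, and variables do not carry over. Pictures are saved under pics/ and viewed, about 8 in all and at most 12, crops included, and the job is handed in when it is done.

Besides the shell and the picture viewer there is one more tool, called after "Call:" by a JSON object that holds its "api" and its "payload", one argument or row to a line. play_rows: Moves the arm, as the interface text tells. Its arguments: {"type":"object","properties":{"motion":{"type":"array","items":{"type":"object","properties":{"fingers":{"type":"number"},"translation":{"type":"array","items":{"type":"number"}},"roll":{"type":"number"}}}}},"required":["motion"]}

```bash
mkdir -p pics
cat > h.py <<'E'
import numpy as np, cv2
from workcell import bot
def snap(n,f):
    c=bot.camera(n); cv2.imwrite(f'pics/{f}.png',c['pixels'][:,:,::-1])
    np.savez(f'pics/{f}.npz',**{k:c[k] for k in('pixels','intrinsics','k1','world_to_cam')}); return c
def load(f): return np.load(f'pics/{f}.npz')
def ray(c,u,v):
    K=c['intrinsics'];p=np.array([(u-K[0,2])/K[0,0],(v-K[1,2])/K[1,1]]);q=p.copy()
    for _ in range(20): q=p/(1+float(c['k1'])*(q@q))
    T=c['world_to_cam'];R=T[:3,:3];return -R.T@T[:3,3],R.T@np.array([q[0],q[1],1])
def onz(c,u,v,z):
    o,d=ray(c,u,v);return o+d*(z-o[2])/d[2]
def proj(c,P):
    T=c['world_to_cam'];p=T[:3,:3]@P+T[:3,3];q=p[:2]/p[2];q=q*(1+float(c['k1'])*(q@q))
    K=c['intrinsics'];return np.array([K[0,0]*q[0]+K[0,2],K[1,1]*q[1]+K[1,2]])
def tri(rs):
    A=0;b=0
    for o,d in rs:
        d=d/np.linalg.norm(d);M=np.eye(3)-np.outer(d,d);A=A+M;b=b+M@o
    P=np.linalg.solve(A,b);return P,[np.linalg.norm(np.cross(P-o,d/np.linalg.norm(d))) for o,d in rs]
E
python3 - <<'E'
from h import *
for n in('top','side'):
    c=snap(n,n+'0'); print(n,c['intrinsics'].tolist(),c['k1'],np.round(ray(c,320,200),3).tolist())
o=bot.get_obs();print(o)
E
```

```text
top [[408.87953079821534, 0.0, 322.68506429701125], [0.0, 408.87953079821534, 195.9807439859451], [0.0, 0.0, 1.0]] -0.08812800390294459 [[0.214, -0.007, 1.406], [0.201, 0.005, -0.98]]
side [[499.54263574706965, 0.0, 325.2500158383805], [0.0, 499.54263574706965, 203.84121034290806], [0.0, 0.0, 1.0]] -0.0012439091153639786 [[0.147, 1.323, 1.003], [0.231, -0.793, -0.564]]
{'clock': 0.1, 'joint_pos': array([1.11701845e+00, 2.41332442e-01, 3.89682523e-03, 1.33523021e+00,
       2.93632805e-05, 1.57073979e+00]), 'joint_vel': array([-0.00012341, -0.00148963,  0.00445169,  0.0012909 , -0.0009638 ,
        0.00055535]), 'tau': array([-5.47349518e-04, -3.73137152e+01,  2.53010166e+01,  1.08531406e-02,
       -2.13560753e-05,  3.49785417e-06]), 'eef_pos': array([0.21894072, 0.44892319, 0.24451902]), 'tool_rot': array([ 8.48030704e-01,  5.29946271e-01, -8.00506346e-04,  4.82872716e-04]), 'ft_force': array([-0.22294217,  0.89597737,  0.11994149]), 'ft_torque': array([-0.00969149,  0.05402919, -0.04429861]), 'grip_width': 0.08528651247827519}
```

View pics/top0.png

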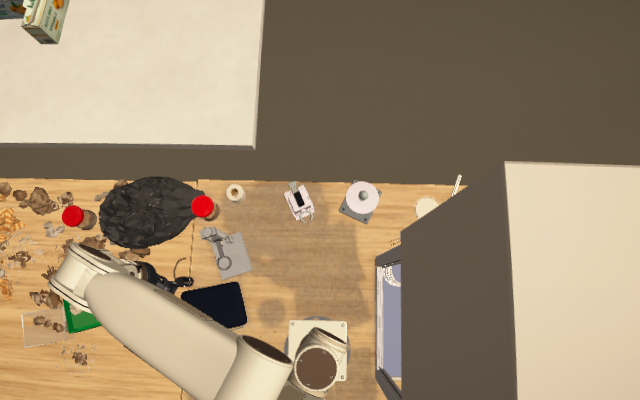

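View pics/side0.png

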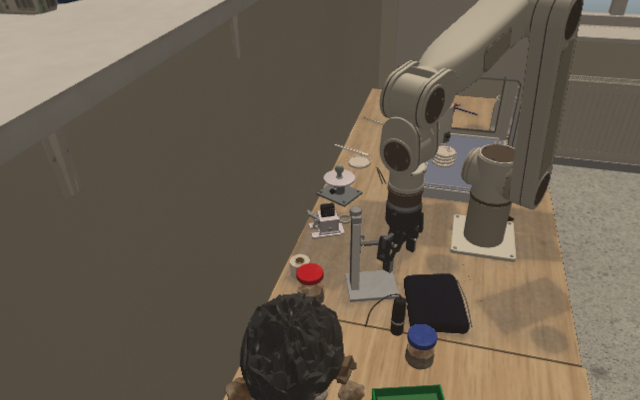

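The top view shows the coupler near (298,200), the stand near (360,200), the film roll at (235,192) and the jar at (203,206). The side view shows the stand at (340,180) and the coupler at (327,220). I'll enlarge both crops.

Run:
```python
from h import *
a=load('top0')['pixels'][170:235,270:390,::-1];b=load('side0')['pixels'][155:245,295:375,::-1]
a=cv2.resize(a,None,fx=6.5,fy=4.5*6.5/4.5,interpolation=2)
cv2.imwrite('pics/ca.png',a)
cv2.imwrite('pics/cb.png',cv2.resize(b,None,fx=6.5,fy=6.5,interpolation=2))
```

```text
(no output)
```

View pics/ca.png

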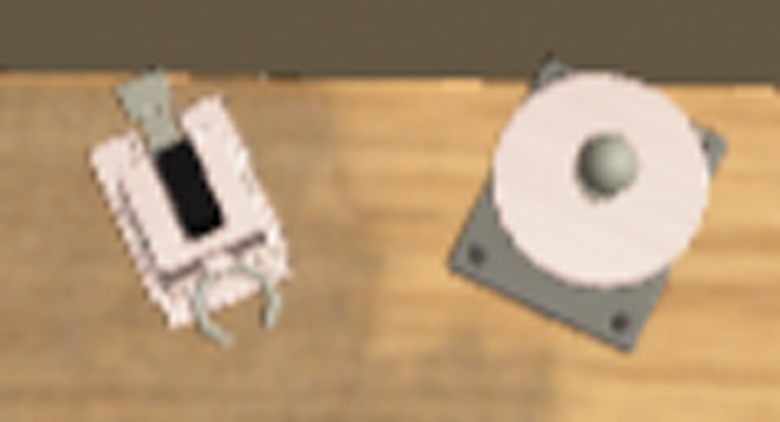

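View pics/cb.png

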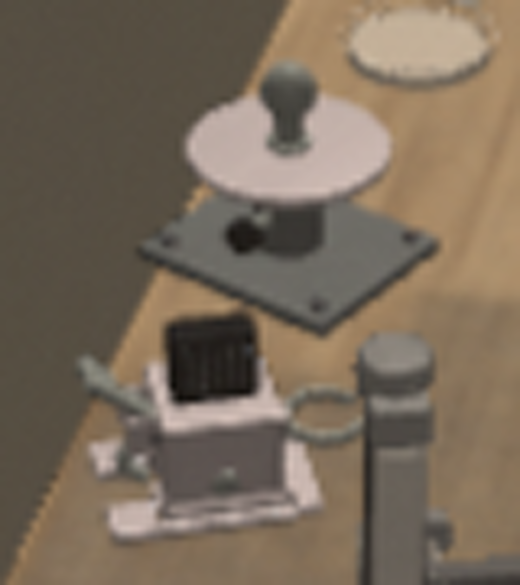

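Top crop: the grip is the dark rectangle at crop px (155–223, 140–240), the lever points up-left, and the ball is at (607,165). In the side crop the ball is at about (289,90), the platform at (289,147), and the grip top edge runs from (165,320) to (255,318).

Run:
```python
from h import *
t=load('top0');s=load('side0')
def comp(c,mask,u,v):
    n,l,st,ce=cv2.connectedComponentsWithStats(mask.astype(np.uint8));return l==l[v,u],st[l[v,u]],ce[l[v,u]]
# grip top view
g=t['pixels'].astype(int).max(2); m=np.zeros_like(g,bool); m[185:212,288:312]=g[185:212,288:312]<75
M,st,ce=comp(t,m,299,199); r=cv2.minAreaRect(np.argwhere(M)[:,::-1].astype(np.float32)); print('grip top',st,ce,r)
W=[onz(t,*p,0.098) for p in cv2.boxPoints(r)]; print(np.round(W,4).tolist(), np.linalg.norm(W[0]-W[1]),np.linalg.norm(W[1]-W[2]), 'cen',onz(t,*r[0],.098))
# side grip
g2=s['pixels'].astype(int).max(2); m=np.zeros_like(g2,bool); m[200:220,315:340]=g2[200:220,315:340]<75
M,st,ce=comp(s,m,327,209);ys,xs=np.nonzero(M);print('side grip',st,ce, [np.round(onz(s,*ce,.078),4)])
print('cen proj in side of top est', proj(s,np.append(onz(t,*r[0],.098)[:2],.078)))
# ball
bt=(270+607/6.5,170+165/6.5);bs=(295+289/6.5,155+89/6.5)
P,e=tri([ray(t,*bt),ray(s,*bs)]);print('ball',P,e)
# platform ellipse centers (pinkish)
for c,box in((t,(180,216,343,382)),(s,(166,188,320,358))):
    p=c['pixels'].astype(int);m=np.zeros(p.shape[:2],bool);a,b,u,v=box
    q=p[a:b,u:v];m[a:b,u:v]=(q.min(2)>165)&(q[:,:,0]-q[:,:,2]<45)
    cn=max(cv2.findContours(m.astype(np.uint8),0,1)[0],key=cv2.contourArea);h=cv2.convexHull(cn);E=cv2.fitEllipse(h);print('plat',E)
    np.save('pics/E%d.npy'%(c is s),E[0])
P,e=tri([ray(t,*np.load('pics/E0.npy')),ray(s,*np.load('pics/E1.npy'))]);print('plat tri',P,e)
# table edge, lever pad, base corners
for n,(u,v) in dict(edgeL=(270,181),edgeR=(385,183),lever=(270+143/6.5,170+95/6.5)).items(): print(n,onz(t,270 if n=='edgeL' else u,v,0.076 if n=='lever' else 0))
C=[(270+x/6.5,170+y/6.5) for x,y in((452,268),(632,352),(725,140))];C=[onz(t,*c,.01) for c in C];print('base',np.round(C,4).tolist(),(C[0]+C[2])/2,np.linalg.norm(C[0]-C[1]),np.linalg.norm(C[1]-C[2]))
```

```text
grip top [294 192  10  14  79] [298.55696203 198.67088608] ((298.51727294921875, 198.7069091796875), (13.524564743041992, 5.646177768707275), 66.80140686035156)
[[0.5017, 0.0881, 0.098], [0.5095, 0.0713, 0.098], [0.4684, 0.0526, 0.098], [0.4606, 0.0693, 0.098]] 0.01850701858041125 0.0452166694688334 cen [0.48497711 0.07027332 0.098     ]
side grip [321 203  13  14 160] [327.06875 209.65625] [array([0.4897, 0.07  , 0.078 ])]
cen proj in side of top est [328.46735371 209.90033657]
ball [ 0.49922315 -0.14106345  0.10593282] [np.float64(0.00033174626123225957), np.float64(0.0003317462612321274)]
plat ((361.8431091308594, 197.36312866210938), (31.80306053161621, 32.971763610839844), 111.03382110595703)
plat ((339.07598876953125, 177.28363037109375), (14.434208869934082, 29.347421646118164), 89.4818344116211)
plat tri [ 0.50010444 -0.1394486   0.0714226 ] [np.float64(0.0005288373256544244), np.float64(0.0005288373256544908)]
edgeL [0.56726769 0.17938232 0.        ]
edgeR [ 0.56878152 -0.22912502  0.        ]
lever [0.53724457 0.09496471 0.076     ]
base [[0.4619, -0.0682, 0.01], [0.4186, -0.1643, 0.01], [0.5351, -0.2149, 0.01]] [ 0.49849043 -0.141554    0.01      ] 0.10541459133443178 0.12701345505117
```

```bash
cat >> h.py <<'E'
def cmd(target,yaw):
    """shift (cm, tool axes) and roll (deg) to bring the tool, pointing down, to target with tool x at yaw"""
    from scipy.spatial.transform import Rotation as Ro
    o=bot.get_obs();R=Ro.from_quat(o['tool_rot']).as_matrix()
    y0=np.degrees(np.arctan2(R[1,0],R[0,0]))
    return np.round(R.T@(np.array(target)-o['eef_pos'])*100,2).tolist(),round((y0-yaw+180)%360-180,2)
E
python3 - <<'E'
from h import *
t=load('top0');s=load('side0')
print('pole',tri([ray(t,206,234),ray(s,355,211)]))
o=bot.get_obs();print(o['eef_pos'])
print(cmd([.25,.35,.40],115),cmd([.489,.071,.30],115),cmd([.489,.071,.17],115))
E
```

```text
pole (array([0.3459353 , 0.31759192, 0.26853419]), [np.float64(0.003066756821682654), np.float64(0.0030667568216825435)])
[0.21894072 0.44892319 0.24451902]
([-7.56, 7.13, -15.53], np.float64(-51.0)) ([-22.14, 40.84, -5.51], np.float64(-51.0)) ([-22.12, 40.84, 7.49], np.float64(-51.0))
```

Call:
{"api": "play_rows", "payload": {
  "motion": [
    {"fingers": -1,"translation": [0,0,-4],"roll": 0},
    {"fingers": -1,"translation": [0,0,-8],"roll": -5},
    {"fingers": -1,"translation": [0,0,-12],"roll": -10},
    {"fingers": -1,"translation": [0,0,-15],"roll": -15},
    {"fingers": -1,"translation": [-1.5,3,-15],"roll": -20},
    {"fingers": -1,"translation": [-3.3,6,-15],"roll": -25},
    {"fingers": -1,"translation": [-5,9,-15],"roll": -30},
    {"fingers": -1,"translation": [-6.8,12.5,-15],"roll": -35},
    {"fingers": -1,"translation": [-8.6,16,-15],"roll": -40},
    {"fingers": -1,"translation": [-10.5,19.5,-15],"roll": -45},
    {"fingers": -1,"translation": [-12.5,23,-15],"roll": -51},
    {"fingers": -1,"translation": [-14.4,26.5,-15],"roll": -51},
    {"fingers": -1,"translation": [-16.3,30,-13],"roll": -51},
    {"fingers": -1,"translation": [-18.2,33.5,-10],"roll": -51},
    {"fingers": -1,"translation": [-20.1,37,-7],"roll": -51},
    {"fingers": -1,"translation": [-22.1,40.8,-4],"roll": -51},
    {"fingers": -1,"translation": [-22.1,40.8,0],"roll": -51},
    {"fingers": -1,"translation": [-22.1,40.8,4],"roll": -51},
    {"fingers": -1,"translation": [-22.1,40.8,5.5],"roll": -51},
    {"fingers": -1,"translation": [-22.1,40.8,5.5],"roll": -51}
  ]
}}

```text
clock: 1.77
eef_pos: [0.4837, 0.0702, 0.1827]
tool_rot: [0.538, 0.843, -0.005, -0.006]
ft_force: [-1.5, 0.7, -0.5]
grip_width: 0.0855
```

Run:
```python
from h import *
o=bot.get_obs();print(o['clock'],o['eef_pos'],o['joint_pos'],o['ft_force'],cmd([.489,.071,.079],115))
s=snap('side','side1');b=s['pixels'][130:260,270:400,::-1]
cv2.imwrite('pics/cs1.png',cv2.resize(b,None,fx=4.5,fy=4.5,interpolation=2))
```

```text
1.7667 [0.48374408 0.07015649 0.18269089] [ 1.44067908e-01  2.67639323e-01 -1.26440169e-01  1.19237476e+00
 -7.42194868e-05 -2.90396233e-01] [-1.51720114  0.66440387 -0.45807734] ([-0.19, 0.67, 10.36], np.float64(-0.11))
```

View pics/cs1.png

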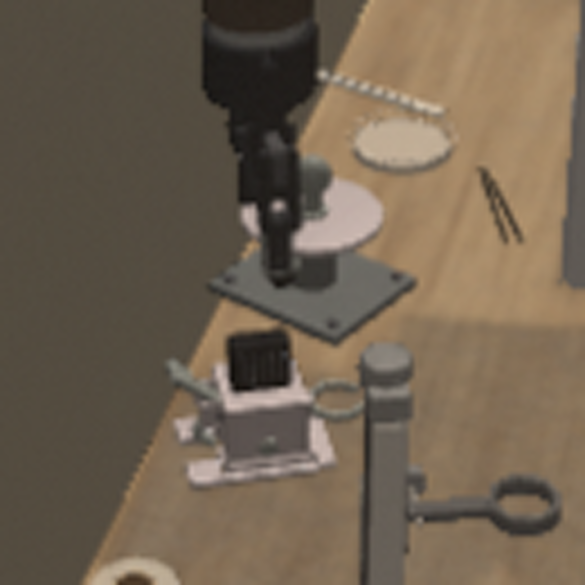

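The gripper stands above the grip with its jaws across it, and the coupler is untouched. I'll go down in two stages.

Call:
{"api": "play_rows", "payload": {
  "motion": [
    {"fingers": -1,"translation": [0,0,2],"roll": 0},
    {"fingers": -1,"translation": [0,0,4],"roll": 0},
    {"fingers": -1,"translation": [0,0,6],"roll": 0},
    {"fingers": -1,"translation": [0,0,7],"roll": 0},
    {"fingers": -1,"translation": [0,0,7],"roll": 0},
    {"fingers": -1,"translation": [0,0,7],"roll": 0},
    {"fingers": -1,"translation": [0,0,7],"roll": 0}
  ]
}}

```text
clock: 2.4
eef_pos: [0.4905, 0.0724, 0.1224]
tool_rot: [0.537, 0.844, 0.001, 0.001]
ft_force: [-0.2, -0.2, 0.0]
grip_width: 0.0855
```

Run:
```python
from h import *
o=bot.get_obs();print(o['clock'],o['eef_pos'],o['ft_force'],o['tool_rot'],cmd([.489,.071,.079],115))
```

```text
2.4 [0.4905076  0.07235266 0.12237302] [-0.24459876 -0.18384341  0.00869634] [0.5371183  0.8435051  0.00114533 0.00132573] ([-0.05, -0.21, 4.34], np.float64(0.02))
```

Call:
{"api": "play_rows", "payload": {
  "motion": [
    {"fingers": -1,"translation": [0,-0.1,1.5],"roll": 0},
    {"fingers": -1,"translation": [0,-0.1,3],"roll": 0},
    {"fingers": -1,"translation": [0,-0.1,4],"roll": 0},
    {"fingers": -1,"translation": [0,-0.1,4],"roll": 0},
    {"fingers": -1,"translation": [0,-0.1,4],"roll": 0},
    {"fingers": -1,"translation": [0,-0.1,4],"roll": 0},
    {"fingers": 0,"translation": [0,-0.1,4],"roll": 0},
    {"fingers": 0.3,"translation": [0,-0.1,4],"roll": 0},
    {"fingers": 0.5,"translation": [0,-0.1,4],"roll": 0},
    {"fingers": 1,"translation": [0,-0.1,4],"roll": 0},
    {"fingers": 1,"translation": [0,-0.1,4],"roll": 0},
    {"fingers": 1,"translation": [0,-0.1,4],"roll": 0},
    {"fingers": 1,"translation": [0,-0.1,4],"roll": 0},
    {"fingers": 1,"translation": [0,-0.1,4],"roll": 0},
    {"fingers": 1,"translation": [0,-0.1,4],"roll": 0}
  ]
}}

```text
clock: 3.65
eef_pos: [0.4883, 0.0714, 0.0806]
tool_rot: [0.537, 0.843, 0.0, 0.0]
ft_force: [-0.5, -0.3, 4.6]
grip_width: 0.0215
```

Run:
```python
from h import *
o=bot.get_obs();print(o['clock'],o['eef_pos'],o['ft_force'],o['ft_torque'],o['tool_rot'],o['grip_width'])
```

```text
3.65 [0.48825731 0.07143552 0.08059776] [-0.51904221 -0.31391928  4.58678051] [-0.11900746  0.1504337   0.02880934] [5.37318037e-01 8.43379680e-01 8.57962833e-05 1.88034134e-04] 0.021482602700293375
```

Run:
```python
from h import *
print(cmd([.480,.0714,.25],115),cmd([.480,-.03,.25],150),cmd([.500,-.14,.25],180))
```

```text
([0.34, -0.74, -16.94], np.float64(-0.0)) ([-8.85, -5.03, -16.94], np.float64(-35.0)) ([-19.66, -7.86, -16.94], np.float64(-65.0))
```

Call:
{"api": "play_rows", "payload": {
  "motion": [
    {"fingers": 1,"translation": [0,0,-1],"roll": 0},
    {"fingers": 1,"translation": [0,-0.3,-3],"roll": 0},
    {"fingers": 1,"translation": [0.3,-0.7,-6],"roll": 0},
    {"fingers": 1,"translation": [0.3,-0.7,-9],"roll": 0},
    {"fingers": 1,"translation": [0.3,-0.7,-12],"roll": -4},
    {"fingers": 1,"translation": [0.3,-0.7,-15],"roll": -8},
    {"fingers": 1,"translation": [-1,-1.3,-17],"roll": -13},
    {"fingers": 1,"translation": [-3,-2.2,-17],"roll": -18},
    {"fingers": 1,"translation": [-5,-3.2,-17],"roll": -23},
    {"fingers": 1,"translation": [-7,-4.1,-17],"roll": -29},
    {"fingers": 1,"translation": [-8.9,-5,-17],"roll": -35},
    {"fingers": 1,"translation": [-11,-5.6,-17],"roll": -41},
    {"fingers": 1,"translation": [-13.5,-6.2,-17],"roll": -47},
    {"fingers": 1,"translation": [-16,-6.9,-17],"roll": -53},
    {"fingers": 1,"translation": [-18,-7.4,-17],"roll": -59},
    {"fingers": 1,"translation": [-19.2,-7.8,-17],"roll": -65},
    {"fingers": 1,"translation": [-19.7,-7.9,-17],"roll": -65},
    {"fingers": 1,"translation": [-19.7,-7.9,-17],"roll": -65},
    {"fingers": 1,"translation": [-19.7,-7.9,-17],"roll": -65},
    {"fingers": 1,"translation": [-19.7,-7.9,-17],"roll": -65}
  ]
}}

```text
clock: 5.32
eef_pos: [0.4995, -0.1395, 0.2502]
tool_rot: [0.0, 1.0, 0.0, -0.0]
ft_force: [1.0, -0.1, -2.9]
grip_width: 0.0212
```

Run:
```python
from h import *
o=bot.get_obs();print(o['clock'],o['eef_pos'],o['ft_force'],o['joint_pos'],o['tool_rot'],o['grip_width'])
a=snap('side','side2')['pixels'][110:220,285:395,::-1];b=snap('top','top2')['pixels'][160:240,310:420,::-1]
f=lambda i:cv2.resize(i,None,fx=3.6,fy=3.6,interpolation=2)
im=np.zeros((396,792,3),np.uint8);A=f(a);B=f(b);im[:A.shape[0],:A.shape[1]]=A;im[:B.shape[0],396:396+B.shape[1]]=B;cv2.imwrite('pics/c2.png',im)
```

```text
5.3167 [ 0.49945184 -0.13949471  0.25016068] [ 1.02106156 -0.10558578 -2.86662691] [-2.72613418e-01  2.76251375e-01  6.50315976e-02  1.36049887e+00
  4.62156974e-04 -1.84294552e+00] [ 2.32220519e-04  9.99999840e-01  3.46622725e-04 -3.81990715e-04] 0.021198693932561408
```

View pics/c2.png

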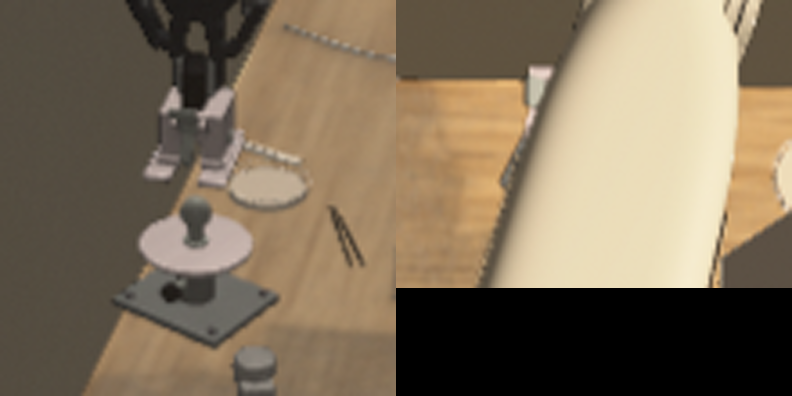

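The coupler hangs level over the ball with its lever towards the side camera. In the crop, the foot corners are at about (144,176) and (226,184) and the lever pad at (187,115).

Run:
```python
from h import *
s=load('side2');px=lambda P:((proj(s,np.array(P))-[285,110]+.5)*3.6-.5).round(1)
for x in(.4995-.039,.4995+.039): print('foot',px([x,-.0815,.1696]))
print('pad',px([.4995,-.0855,.1696+.076]),'ball',px([.5,-.14,.1055]),'plat edges',px([.444,-.14,.0715]),px([.556,-.14,.0715]))
img=s['pixels'][110:220,285:395].astype(int); m=(img.min(2)>150)&(img[:,:,0]-img[:,:,2]<40)
for r in range(36,54): 
    c=np.nonzero(m[r])[0]; print(r*3.6, c[:].min()*3.6 if len(c) else None, c.max()*3.6 if len(c) else None)
```

```text
foot [223.4 190.4]
foot [141.6 180.8]
pad [182.8 110.2] ball [196.7 213.5] plat edges [252.6 250.2] [141.7 236.5]
129.6 None None
133.20000000000002 None None
136.8 237.6 237.6
140.4 234.0 237.6
144.0 234.0 248.4
147.6 230.4 259.2
151.20000000000002 234.0 270.0
154.8 234.0 280.8
158.4 223.20000000000002 291.6
162.0 230.4 230.4
165.6 151.20000000000002 226.8
169.20000000000002 147.6 165.6
172.8 151.20000000000002 223.20000000000002
176.4 201.6 223.20000000000002
180.0 212.4 223.20000000000002
183.6 None None
187.20000000000002 None None
190.8 None None
```

Call:
{"api": "play_rows", "payload": {
  "motion": [
    {"fingers": 1,"translation": [-0.1,0.1,1.5],"roll": 0},
    {"fingers": 1,"translation": [-0.1,0.1,3],"roll": 0},
    {"fingers": 1,"translation": [-0.1,0.1,4.2],"roll": 0},
    {"fingers": 1,"translation": [-0.1,0.1,4.7],"roll": 0},
    {"fingers": 1,"translation": [-0.1,0.1,5.1],"roll": 0},
    {"fingers": 1,"translation": [-0.1,0.1,5.5],"roll": 0},
    {"fingers": 1,"translation": [-0.1,0.1,5.8],"roll": 0},
    {"fingers": 1,"translation": [-0.1,0.1,6],"roll": 0},
    {"fingers": 1,"translation": [-0.1,0.1,6],"roll": 0},
    {"fingers": 1,"translation": [-0.1,0.1,6],"roll": 0},
    {"fingers": 1,"translation": [-0.1,0.1,6],"roll": 0}
  ]
}}

```text
clock: 6.33
eef_pos: [0.501, -0.1396, 0.1907]
tool_rot: [0.0, 1.0, -0.0, 0.0]
ft_force: [-0.6, -0.3, -3.2]
grip_width: 0.0215
```

Call:
{"api": "play_rows", "payload": {
  "motion": [
    {"fingers": 1,"translation": [0,0,0.3],"roll": 0},
    {"fingers": 1,"translation": [0,0,0.6],"roll": 0},
    {"fingers": 1,"translation": [0,0,0.9],"roll": 0},
    {"fingers": 1,"translation": [0,0,1.1],"roll": 0},
    {"fingers": 1,"translation": [0,0,1.1],"roll": 0},
    {"fingers": 1,"translation": [0,0,1.1],"roll": 0},
    {"fingers": 1,"translation": [0,0,1.1],"roll": 0}
  ]
}}

```text
clock: 6.92
eef_pos: [0.5008, -0.1395, 0.1793]
tool_rot: [0.0, 1.0, 0.0, -0.0]
ft_force: [-0.0, -0.2, -3.3]
grip_width: 0.0211
```

Run:
```python
from h import *
s=snap('side','side3');b=s['pixels'][130:210,300:380,::-1]
cv2.imwrite('pics/cs3.png',cv2.resize(b,None,fx=6.5,fy=6.5,interpolation=2))
o=bot.get_obs();print(o['eef_pos'],o['ft_force'],o['ft_torque'])
```

```text
[ 0.50085528 -0.1394791   0.17938378] [ 0.99651087  0.59806563 -3.44444254] [-0.00926899  0.00954723  0.02916757]
```

View pics/cs3.png

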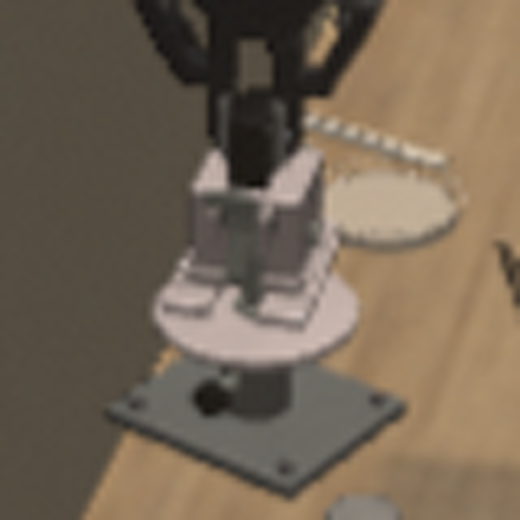

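The socket has passed over the ball with no contact yet: feet at crop (165–330, 290–325), above the platform. From here I'll feel downwards.

Call:
{"api": "play_rows", "payload": {
  "motion": [
    {"fingers": 1,"translation": [0,0,0.15],"roll": 0},
    {"fingers": 1,"translation": [0,0,0.3],"roll": 0},
    {"fingers": 1,"translation": [0,0,0.45],"roll": 0},
    {"fingers": 1,"translation": [0,0,0.6],"roll": 0},
    {"fingers": 1,"translation": [0,0,0.6],"roll": 0},
    {"fingers": 1,"translation": [0,0,0.6],"roll": 0}
  ]
}}

```text
clock: 7.47
eef_pos: [0.5011, -0.1395, 0.1736]
tool_rot: [-0.0, 1.0, -0.0, 0.0]
ft_force: [1.4, -0.7, -1.2]
grip_width: 0.0211
```

Call:
{"api": "play_rows", "payload": {
  "motion": [
    {"fingers": 1,"translation": [0,0,0.1],"roll": 0},
    {"fingers": 1,"translation": [0,0,0.2],"roll": 0},
    {"fingers": 1,"translation": [0,0,0.3],"roll": 0},
    {"fingers": 1,"translation": [0,0,0.3],"roll": 0},
    {"fingers": 1,"translation": [0,0,0.3],"roll": 0}
  ]
}}

```text
clock: 7.88
eef_pos: [0.5012, -0.1396, 0.1708]
tool_rot: [-0.0, 1.0, -0.0, 0.001]
ft_force: [0.5, 0.2, 3.4]
grip_width: 0.0213
```

Call:
{"api": "play_rows", "payload": {
  "motion": [
    {"fingers": 1,"translation": [0,0,0.1],"roll": 0},
    {"fingers": 1,"translation": [0,0,0.2],"roll": 0},
    {"fingers": 1,"translation": [0,0,0.3],"roll": 0},
    {"fingers": 1,"translation": [0,0,0.3],"roll": 0},
    {"fingers": 1,"translation": [0,0,0.3],"roll": 0}
  ]
}}

```text
clock: 8.3
eef_pos: [0.501, -0.1394, 0.1669]
tool_rot: [-0.0, 1.0, 0.0, 0.0]
ft_force: [2.0, 1.1, -1.3]
grip_width: 0.0209
```

Call:
{"api": "play_rows", "payload": {
  "motion": [
    {"fingers": 1,"translation": [0,0,0.1],"roll": 0},
    {"fingers": 1,"translation": [0,0,0.2],"roll": 0},
    {"fingers": 1,"translation": [0,0,0.3],"roll": 0},
    {"fingers": 1,"translation": [0,0,0.3],"roll": 0},
    {"fingers": 1,"translation": [0,0,0.3],"roll": 0}
  ]
}}

```text
clock: 8.72
eef_pos: [0.5007, -0.1391, 0.1631]
tool_rot: [-0.0, 1.0, 0.0, -0.0]
ft_force: [4.2, 0.3, -8.7]
grip_width: 0.0214
```

It has snapped past the plungers and is now being pulled down. I'll carry on towards home.

Call:
{"api": "play_rows", "payload": {
  "motion": [
    {"fingers": 1,"translation": [0,0,0.15],"roll": 0},
    {"fingers": 1,"translation": [0,0,0.3],"roll": 0},
    {"fingers": 1,"translation": [0,0,0.45],"roll": 0},
    {"fingers": 1,"translation": [0,0,0.6],"roll": 0},
    {"fingers": 1,"translation": [0,0,0.6],"roll": 0},
    {"fingers": 1,"translation": [0,0,0.6],"roll": 0}
  ]
}}

```text
clock: 9.22
eef_pos: [0.5006, -0.1394, 0.1572]
tool_rot: [0.0, 1.0, 0.0, -0.001]
ft_force: [4.8, 0.4, -10.2]
grip_width: 0.0211
```

Call:
{"api": "play_rows", "payload": {
  "motion": [
    {"fingers": 1,"translation": [0,0,0.1],"roll": 0},
    {"fingers": 1,"translation": [0,0,0.2],"roll": 0},
    {"fingers": 1,"translation": [0,0,0.2],"roll": 0},
    {"fingers": 1,"translation": [0,0,0.2],"roll": 0}
  ]
}}

```text
clock: 9.55
eef_pos: [0.5006, -0.1396, 0.1556]
tool_rot: [0.0, 1.0, -0.0, -0.0]
ft_force: [4.5, 1.1, -10.5]
grip_width: 0.0211
```

Call:
{"api": "play_rows", "payload": {
  "motion": [
    {"fingers": 1,"translation": [0,0,0.1],"roll": 0},
    {"fingers": 1,"translation": [0,0,0.2],"roll": 0},
    {"fingers": 1,"translation": [0,0,0.2],"roll": 0},
    {"fingers": 1,"translation": [0,0,0.2],"roll": 0}
  ]
}}

```text
clock: 9.88
eef_pos: [0.5009, -0.1397, 0.1543]
tool_rot: [0.0, 1.0, -0.0, 0.0]
ft_force: [4.1, 0.0, -7.3]
grip_width: 0.0214
```

Call:
{"api": "play_rows", "payload": {
  "motion": [
    {"fingers": 1,"translation": [0,0,0.1],"roll": 0},
    {"fingers": 1,"translation": [0,0,0.2],"roll": 0},
    {"fingers": 1,"translation": [0,0,0.2],"roll": 0},
    {"fingers": 1,"translation": [0,0,0.2],"roll": 0}
  ]
}}

```text
clock: 10.22
eef_pos: [0.5009, -0.1397, 0.1535]
tool_rot: [0.0, 1.0, -0.0, 0.001]
ft_force: [2.0, -0.2, 3.6]
grip_width: 0.021
```

Call:
{"api": "play_rows", "payload": {
  "motion": [
    {"fingers": 1,"translation": [0,0,0.1],"roll": 0},
    {"fingers": 1,"translation": [0,0,0.15],"roll": 0},
    {"fingers": 1,"translation": [0,0,0.15],"roll": 0},
    {"fingers": 1,"translation": [0,0,0.15],"roll": 0}
  ]
}}

```text
clock: 10.55
eef_pos: [0.501, -0.1397, 0.1534]
tool_rot: [0.0, 1.0, -0.001, 0.001]
ft_force: [-1.7, 0.8, 12.5]
grip_width: 0.0212
```

Run:
```python
from h import *
o=bot.get_obs();print(o['eef_pos'],o['ft_force'],o['ft_torque'])
```

```text
[ 0.50099376 -0.13974379  0.15335583] [-1.72177891  0.79652292 12.49592147] [ 0.25338108  0.55468748 -0.03787403]
```

Hard stop at TCP z 0.1534, so the underside is at 0.073; vision gave about 0.0715. It is home, so I'll release and rise.

Call:
{"api": "play_rows", "payload": {
  "motion": [
    {"fingers": 1,"translation": [0,0,-0.3],"roll": 0},
    {"fingers": 1,"translation": [0,0,-0.3],"roll": 0},
    {"fingers": 0,"translation": [0,0,-0.3],"roll": 0},
    {"fingers": -0.3,"translation": [0,0,-0.3],"roll": 0},
    {"fingers": -0.3,"translation": [0,0,-0.3],"roll": 0},
    {"fingers": -0.3,"translation": [0,0,-0.3],"roll": 0},
    {"fingers": -0.3,"translation": [0,0,-0.3],"roll": 0},
    {"fingers": -0.3,"translation": [0,0,-1.5],"roll": 0},
    {"fingers": -0.3,"translation": [0,0,-4],"roll": 0},
    {"fingers": -0.3,"translation": [0,0,-7],"roll": 0},
    {"fingers": -0.3,"translation": [0,0,-9],"roll": 0},
    {"fingers": 1,"translation": [0,2,-9],"roll": 0},
    {"fingers": 1,"translation": [0,4,-9],"roll": 0},
    {"fingers": 1,"translation": [0,5.7,-9],"roll": 0},
    {"fingers": 1,"translation": [0,5.7,-9],"roll": 0},
    {"fingers": 1,"translation": [0,5.7,-9],"roll": 0},
    {"fingers": 1,"translation": [0,5.7,-9],"roll": 0}
  ]
}}

```text
clock: 11.97
eef_pos: [0.5007, -0.0828, 0.2407]
tool_rot: [-0.0, 1.0, -0.0, -0.0]
ft_force: [0.2, -1.3, -0.8]
grip_width: -0.0002
```

Run:
```python
from h import *
s=snap('side','side4');b=s['pixels'][110:210,290:390,::-1]
cv2.imwrite('pics/cs4.png',cv2.resize(b,None,fx=5.5,fy=5.5,interpolation=2))
o=bot.get_obs();print(o['eef_pos'],o['ft_force'],o['ft_torque'])
z=.073
px=lambda P:((proj(s,np.array(P))-[290,110]+.5)*5.5-.5).round(1)
for x in(.501-.039,.501+.039): print('foot',px([x,-.0815,z]))
print('pad',px([.501,-.0857,z+.076]))
```

```text
[ 0.50071978 -0.08303527  0.24069763] [0.85188519 0.42135637 0.00614526] [-0.01196733  0.01400512  0.00551036]
foot [310.7 425.5]
foot [189.8 410.1]
pad [250.7 309.5]
```

View pics/cs4.png

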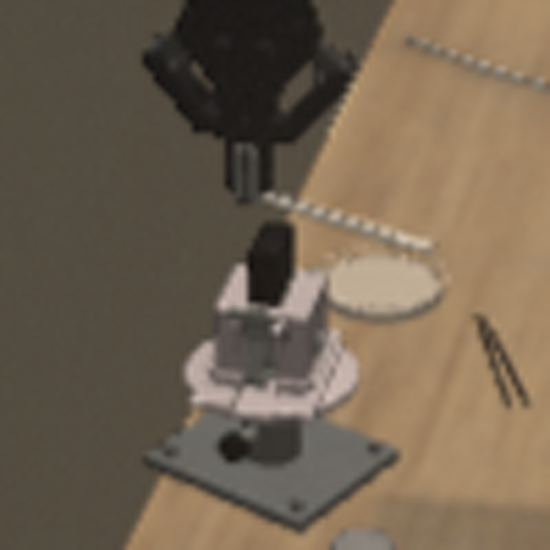

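The coupler sits flat on the platform, with the lever pad still raised at about crop (260,312), within a few mm of the prediction. Next I'll press the lever.

Call:
{"api": "play_rows", "payload": {
  "motion": [
    {"fingers": 1,"translation": [0.2,0,2],"roll": 0},
    {"fingers": 1,"translation": [0.2,0,4],"roll": 0},
    {"fingers": 1,"translation": [0.2,0,5.5],"roll": 0},
    {"fingers": 1,"translation": [0.2,0,6.5],"roll": 0},
    {"fingers": 1,"translation": [0.2,0,7],"roll": 0},
    {"fingers": 1,"translation": [0.2,0,7.2],"roll": 0},
    {"fingers": 1,"translation": [0.2,0,7.2],"roll": 0},
    {"fingers": 1,"translation": [0.2,0,7.2],"roll": 0},
    {"fingers": 1,"translation": [0.2,0,7.2],"roll": 0}
  ]
}}

```text
clock: 12.77
eef_pos: [0.4995, -0.0827, 0.1696]
tool_rot: [0.0, 1.0, -0.0, 0.001]
ft_force: [0.2, -0.4, 0.5]
grip_width: 0.0
```

Call:
{"api": "play_rows", "payload": {
  "motion": [
    {"fingers": 1,"translation": [0,0,0.15],"roll": 0},
    {"fingers": 1,"translation": [0,0.1,0.3],"roll": 0},
    {"fingers": 1,"translation": [0,0.15,0.45],"roll": 0},
    {"fingers": 1,"translation": [0,0.2,0.6],"roll": 0},
    {"fingers": 1,"translation": [0,0.2,0.6],"roll": 0},
    {"fingers": 1,"translation": [0,0.2,0.6],"roll": 0}
  ]
}}

```text
clock: 13.27
eef_pos: [0.4998, -0.0789, 0.1644]
tool_rot: [-0.001, 1.0, 0.002, 0.002]
ft_force: [-1.3, 3.9, 6.3]
grip_width: -0.0003
```

Call:
{"api": "play_rows", "payload": {
  "motion": [
    {"fingers": 1,"translation": [0,0.1,0.15],"roll": 0},
    {"fingers": 1,"translation": [0,0.15,0.3],"roll": 0},
    {"fingers": 1,"translation": [0,0.2,0.5],"roll": 0},
    {"fingers": 1,"translation": [0,0.25,0.7],"roll": 0},
    {"fingers": 1,"translation": [0,0.25,0.7],"roll": 0},
    {"fingers": 1,"translation": [0,0.25,0.7],"roll": 0}
  ]
}}

```text
clock: 13.77
eef_pos: [0.4995, -0.0778, 0.1566]
tool_rot: [-0.0, 1.0, -0.0, 0.001]
ft_force: [0.2, 0.8, 2.7]
grip_width: 0.0002
```

Call:
{"api": "play_rows", "payload": {
  "motion": [
    {"fingers": 1,"translation": [0,0.1,0.15],"roll": 0},
    {"fingers": 1,"translation": [0,0.15,0.3],"roll": 0},
    {"fingers": 1,"translation": [0,0.2,0.5],"roll": 0},
    {"fingers": 1,"translation": [0,0.25,0.6],"roll": 0},
    {"fingers": 1,"translation": [0,0.25,0.6],"roll": 0},
    {"fingers": 1,"translation": [0,0.25,0.6],"roll": 0}
  ]
}}

```text
clock: 14.27
eef_pos: [0.4989, -0.0756, 0.1497]
tool_rot: [0.0, 1.0, -0.0, 0.0]
ft_force: [2.0, 0.9, 2.6]
grip_width: -0.0001
```

Final TCP z should be about 0.139.

Call:
{"api": "play_rows", "payload": {
  "motion": [
    {"fingers": 1,"translation": [0,0.05,0.15],"roll": 0},
    {"fingers": 1,"translation": [0,0.1,0.3],"roll": 0},
    {"fingers": 1,"translation": [0,0.15,0.5],"roll": 0},
    {"fingers": 1,"translation": [0,0.2,0.7],"roll": 0},
    {"fingers": 1,"translation": [0,0.2,0.7],"roll": 0},
    {"fingers": 1,"translation": [0,0.2,0.7],"roll": 0}
  ]
}}

```text
clock: 14.77
eef_pos: [0.4984, -0.0736, 0.1423]
tool_rot: [0.0, 1.0, -0.0, -0.001]
ft_force: [1.1, 1.2, 1.3]
grip_width: -0.0003
```

Call:
{"api": "play_rows", "payload": {
  "motion": [
    {"fingers": 1,"translation": [0,0.05,0.1],"roll": 0},
    {"fingers": 1,"translation": [0,0.05,0.2],"roll": 0},
    {"fingers": 1,"translation": [0,0.05,0.3],"roll": 0},
    {"fingers": 1,"translation": [0,0.05,0.3],"roll": 0},
    {"fingers": 1,"translation": [0,0.05,0.3],"roll": 0}
  ]
}}

```text
clock: 15.18
eef_pos: [0.4985, -0.073, 0.1396]
tool_rot: [0.0, 1.0, -0.0, -0.0]
ft_force: [1.2, 0.4, 2.9]
grip_width: 0.0003
```

Call:
{"api": "play_rows", "payload": {
  "motion": [
    {"fingers": 1,"translation": [0,0,0.1],"roll": 0},
    {"fingers": 1,"translation": [0,0,0.2],"roll": 0},
    {"fingers": 1,"translation": [0,0,0.2],"roll": 0},
    {"fingers": 1,"translation": [0,0,0.2],"roll": 0}
  ]
}}

```text
clock: 15.52
eef_pos: [0.4986, -0.0728, 0.1386]
tool_rot: [-0.0, 1.0, 0.0, 0.0]
ft_force: [-1.2, 1.4, 8.4]
grip_width: 0.0002
```

Call:
{"api": "play_rows", "payload": {
  "motion": [
    {"fingers": 1,"translation": [0,0,0.1],"roll": 0},
    {"fingers": 1,"translation": [0,0,0.15],"roll": 0},
    {"fingers": 1,"translation": [0,0,0.15],"roll": 0},
    {"fingers": 1,"translation": [0,0,0.15],"roll": 0}
  ]
}}

```text
clock: 15.85
eef_pos: [0.4987, -0.0726, 0.1383]
tool_rot: [-0.0, 1.0, 0.0, 0.001]
ft_force: [-4.6, 2.7, 14.9]
grip_width: -0.0
```

Hard stop with the pad at z≈0.124, where 0.125 is expected. Retreating to look.

Call:
{"api": "play_rows", "payload": {
  "motion": [
    {"fingers": 1,"translation": [0,0,-0.5],"roll": 0},
    {"fingers": 1,"translation": [0,0,-2],"roll": 0},
    {"fingers": 1,"translation": [0,0,-5],"roll": 0},
    {"fingers": 1,"translation": [0,0,-8],"roll": 0},
    {"fingers": 1,"translation": [0,0,-11],"roll": 0},
    {"fingers": 1,"translation": [0,3,-14],"roll": 0},
    {"fingers": 1,"translation": [2,7,-16],"roll": 0},
    {"fingers": 1,"translation": [5,11,-16],"roll": 0},
    {"fingers": 1,"translation": [8,14,-16],"roll": 0},
    {"fingers": 1,"translation": [11,17,-16],"roll": 0},
    {"fingers": 1,"translation": [14,20,-16],"roll": 0},
    {"fingers": 1,"translation": [15,21,-16],"roll": 0},
    {"fingers": 1,"translation": [15,21,-16],"roll": 0},
    {"fingers": 1,"translation": [15,21,-16],"roll": 0},
    {"fingers": 1,"translation": [15,21,-16],"roll": 0}
  ]
}}

```text
clock: 17.1
eef_pos: [0.3487, 0.1369, 0.296]
tool_rot: [-0.0, 1.0, -0.0, -0.0]
ft_force: [0.2, -0.8, -0.4]
grip_width: 0.0003
```

Run:
```python
from h import *
a=snap('side','side5')['pixels'][140:210,300:370,::-1];b=snap('top','top5')['pixels'][170:240,325:395,::-1]
f=lambda i:cv2.resize(i,None,fx=5.6,fy=5.6,interpolation=2)
cv2.imwrite('pics/c5.png',np.hstack([f(a),f(b)]))
# bystanders: changed pixels in the side view there
d=np.abs(load('side5')['pixels'].astype(int)-load('side0')['pixels']).max(2)
for n,(u,v) in dict(roll=(300,265),jar=(310,278),dish=(359,162)).items(): print(n,(d[v-10:v+10,u-12:u+12]>40).sum())
o=bot.get_obs();print(o['clock'],o['eef_pos'],o['ft_force'])
```

```text
roll 0
jar 0
dish 209
17.2 [0.34932848 0.13636529 0.29594095] [-0.44795385 -0.36298411 -0.6382576 ]
```

View pics/c5.png

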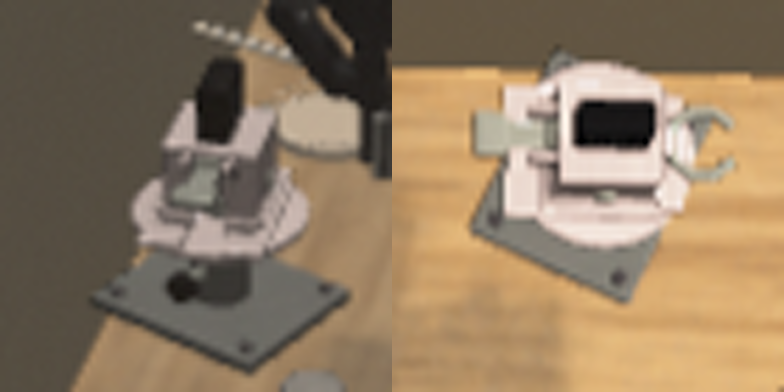

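The coupler sits flat with the lever down and level: the pad is at about (490,133) in the top crop. The dish difference in the side view comes from the gripper being in front of it, so I'll check the dish from the top view and then hand in.

Run:
```python
from h import *
d=np.abs(load('top5')['pixels'].astype(int)-load('top0')['pixels']).max(2)
print((d[198:222,415:440]>40).sum(),(d[180:220,190:246]>40).sum())
print(bot.job_done())
```

```text
0 896
the job is handed in; nothing more can be done
None
```

The holder is home on the ball and flat on the platform, its latch lever is fully down, and I handed the job in at about 17 s. No verdict was reported.

- **Seating:** I gripped the holder by its ribbed grip and turned it so the lever faced +y, away from the wall. I then felt it down onto the ball, where it met the plungers at about 6.5 N and snapped past them. It reached a hard stop with its underside at z = 0.073, against 0.0715 from the cameras. The press at the stop was about 15 N.
- **Latch:** After letting go, I pressed the lever with closed fingers. It stopped hard with the pad at z = 0.124, where 0.125 is expected for fully down. The most I read there was about 15 N.
- **Last checks:** The final pictures show the holder flat with the lever level, and the gripper well clear with about zero force on it.

| Bystander | Side view, first vs last | Top view, first vs last |
|---|---|---|
| Film roll and jar | no change | 896 pixels changed in the area around them |
| Petri dish | 209 pixels changed, where the gripper hides it | no change |

I put the top-view change near the film roll and jar down to the arm or its shadow, but I did not check that picture any further.

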